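# Line up the sampler's cover hinge and hold it for the pin

### The arm

A 6-joint arm with a two-finger parallel gripper is mounted at the origin on the work surface. World frame = base frame: x ahead of the robot, y to its left, z up, the work surface at z = 0. Lengths are in m, angles in rad, forces in N, time in s.
With the tool pointing down it reaches from about 0.375 to 0.925 m from the base axis. Payload 5.7 kg.
Tool frame: the origin (TCP) lies on the centre line of the jaws, within the pads' length; the fingertips stand 19 mm ahead of it and the grasp point (between the pads) is the TCP; z points along the fingers, x is the direction in which the jaws open and shut, and the axes are right-handed (so a half turn about z gives the same grasp; the last joint's range is limited). The gripper opens to 88 mm and grips with 3 to 60 N. Pads are 20 mm wide; open, the fingers measure 115 mm over their backs; the gripper's body (75 mm by 178 mm) begins 61 mm behind the grasp point.
Start: joints at [-1.331, 0.359, 1.51, -0, 1.272, -0.115], TCP at [0.208, -0.563, 0.242] pointing down, gripper open.
Joint ranges: [-2.97, 2.97], [-1.01, 2.36], [0.21, 2.38], [-0.96, 4.11], [0.2, 2.71], [-2.98, 2.98]. Speed limits (rad/s): [2.39, 2.39, 3.14, 3.14, 3.14, 3.14].

### API

Orientations are given as a 3x3 rotation matrix whose columns are the frame's x, y, z axes.
In Python, from plant import sensors, imaging, ctrl gives the robot as it stands.
- The arm moves only by the tool move_arm, never from a script. Its argument "increments" is text: rows parted by semicolons, each of 7 numbers parted by spaces: the shift along the tool's x, y, z in units of 25 mm (1.0 is 25 mm), then the turn, a rotation vector about the tool's x, y, z in units of 5 degrees (1.0 is 5 degrees), then the gripper command: -1 is shut, 1 is fully open, values between are in proportion. A call has 1 to 12 rows; each row is the pose to reach, as a shift and turn from the pose measured when the call began, along the tool's axes at that moment; what a row does not reach only later rows make up. A row lasts 1/10 s, in which the tool goes at most 50 mm and 8.59 degrees, less where a joint would pass 70% of its speed; a pose out of reach is approached as far as the arm can. A call with a gripper value outside its range is refused whole. The fingers move at their own pace and stop on an object; "grip_force" is the grip in N (left out, the last holds). Time passes only in rows, so rows that repeat a pose let the fingers close. It gives the time, the measured TCP pose, the force and the opening at its end, in the units of the state.
- sensors.sense(): the state, without advancing time (a new reading comes with each control period).
- imaging.get_image(name): name is "scene" or "side" or "wrist"; returns a dict with "pixels" (384x512x3 uint8, blue, green, red), "intrinsics" (3x3 intrinsics, pixels), "R" (3x3) and "t" (3): a world point X has camera coordinates R X + t. Camera axes: x right, y down, z forward; pixel columns grow to the right and rows downward; lengths in m; the calibration is good to about 2 mm. A picture is of the moment at which its call begins. There is no depth.
- ctrl.job_done(): hands the job in, once; it reports no verdict.
The state is a dict: "time_s": time; "joint_positions": joint angles; "qd": joint speeds; "tau": joint torques, N m; "ee_pos": TCP position; "orientation": TCP orientation; "ft_force": force on the tool from outside, world axes, zero at the start; "wrist_torque": the same for the moment, N m; "finger_gap": finger opening in m.
Only numpy, scipy, OpenCV 4.12 (cv2) and the standard library are available. Lean on these libraries where they do the work, as an engineer would, in place of code of your own. Each camera call takes 0.05 s, during which the arm holds its last target. There are 200 camera calls.

### The job

The cover hinge of the sampler is being put back together: first put the orange spacer ring over the brass collar on top of the fixed knuckle, flat on the knuckle, and let go of it. Then pick up the loose aluminium hinge leaf and hold it over the spacer, upright, with its knuckle hole in line with the hole of the fixed knuckle and its blade pointing straight away from the sampler as in a hinge opened flat, about 5 mm above the spacer and touching nothing, so that I can slip in a shim and drop the pin. Finish while still holding the leaf there, and leave the glassware, bottle, jar and hinge pin where they are.

Things in the scene. Friction and masses are not known exactly. Their poses are not given: they have to be found in the camera images.
- hinge (a point): centre of the flat top of the fixed steel knuckle (36 mm across, upright 14 mm hole), 90 mm above the bench, on the robot side of the sampler. A hollow brass collar, 18 mm across (16 at its tip), 8 mm high, stands here round the hole. z up along the hinge axis; x level, from the hinge straight into the sampler (the loose leaf's blade must finish along -x). White jamb block at x = 19 to 52 mm.
- sampler: fixed low grey autosampler, body 240 x 280 x 62 mm, white carousel and vials up to 92 mm high, white jamb block (56 mm wide, 88 mm high) and fixed hinge leaf at its front; origin at the centre of its underside, x pointing away from the robot, axes as hinge; hinge axis at x = -172 mm. Its place and yaw vary, it does not move.
- spacer_center (a point): centre (half-way up) of the loose orange plastic spacer ring: 38 mm outside, hole 23 mm, 10 mm high, 20 g, lying flat on the bench; z is its axis. Seated on the fixed knuckle, its centre is 5 mm above hinge and its top 10 mm above it, 2 mm above the collar's tip.
- spacer: the spacer ring; origin at the centre of its underside
- leaf_center (a point): centre (half-way up) of the loose aluminium hinge leaf, where to grip it: a plate 12 mm thick, 50 mm high, standing on edge, about 0.2 kg. x level along the blade towards the knuckle (at first within 45 degrees of straight ahead of the robot), y across the thickness, z up. Blade end at x = -45 mm; knuckle axis at x = +45 mm (36 mm across, 50 mm high, 14 mm hole). Underside 25 mm below.
- leaf_knuckle (a point): lower end of the loose leaf's knuckle hole: on the knuckle's axis, level with the leaf's underside; axes as leaf_center
- leaf: the loose leaf; origin on its underside, 25 mm below leaf_center, same axes
- beaker: glass beaker 66 mm across, 85 mm high, leave alone; origin at the centre of its underside
- jar: amber jar with white cap, 56 mm across, 75 mm high, leave alone; origin at the centre of its underside
- bottle: amber bottle with blue cap, 72 mm across, 180 mm high, leave alone; origin at the centre of its underside
- hinge_pin: steel hinge pin, 10 mm across, 110 mm long, lying in a white tray, leave alone
Things that resemble listed ones, but are neither listed nor needed, are in the scene too. There is more than one size of the leaf; the job needs the largest.

How it is judged:
By the outcome, as a careful person would: the job done as asked, in the order asked, and still so for the second after the job is handed in, while the arm keeps its last pose, push and grip.
It also fails if it takes over 54 s, if anything falls off the work surface, if the arm or the gripper's body presses on something with over 40 N, if the wrist force passes 120 N, or if a joint passes its speed limit or range.

## Working session

There is one attempt and no reset: what is moved stays moved. The work goes in short steps, Python scripts to look and compute and a tool call to move; the robot and the scene stay as the last step left them, time stands still between calls to the robot, and variables do not carry over. Pictures are saved under pics/ and viewed, about 8 in all and at most 12, crops included, and the job is handed in when it is done.

Besides the shell and the picture viewer there is one more tool, called after ">>>" by a JSON object that holds its "api" and its "payload", one argument or row to a line. move_arm: Moves the arm, as the interface text tells. Its arguments: {"type":"object","properties":{"increments":{"type":"string"},"grip_force":{"type":"number"}},"required":["increments"]}

```bash
mkdir -p pics; cat > h.py <<'E'
import numpy as np, cv2
from plant import sensors, imaging, ctrl
import pickle
def snap(n,tag):
    d=imaging.get_image(n); d={k:np.array(d[k]) for k in("pixels","intrinsics","R","t")}
    pickle.dump(d,open(f'pics/{tag}.pkl','wb')); cv2.imwrite(f'pics/{tag}_raw.png',d['pixels']); return d
def load(tag): return pickle.load(open(f'pics/{tag}.pkl','rb'))
def onplane(d,u,v,z):
    r=d['R'].T@np.linalg.solve(d['intrinsics'],[u,v,1.]); c=-d['R'].T@d['t']
    return c+r*(z-c[2])/r[2]
def proj(d,X):
    p=d['intrinsics']@(d['R']@np.asarray(X,float)+d['t']); return p[:2]/p[2]
def crop(d,u0,v0,w,h,s,name): cv2.imwrite(f'pics/{name}.png',cv2.resize(d['pixels'][v0:v0+h,u0:u0+w],None,fx=s,fy=s,interpolation=cv2.INTER_CUBIC))
def inc(dp,R=None):
    s=sensors.sense(); return np.round(np.asarray(s['orientation']).T@(np.asarray(dp)-s['ee_pos'])/.025,3)
E
python3 - <<'E'
from h import *
for n in("scene","side","wrist"):
    d=snap(n,n+"0"); print(n,-d['R'].T@d['t'],d['R'][2],d['intrinsics'][0,0])
a=load("scene0")['pixels'];b=load("side0")['pixels']
cv2.imwrite('pics/s0.png',cv2.resize(a,(800,600)));cv2.imwrite('pics/d0.png',cv2.resize(b,(800,600)))
s=sensors.sense();print(s)
E
```

```text
scene [ 1.26281036 -0.98537115  0.90849464] [-0.45323518  0.67482108 -0.58240397] 462.3706345002431
side [0.03896836 0.60015791 0.88369439] [ 0.47146834 -0.55652065 -0.68410698] 357.4387672618262
wrist [ 0.27276564 -0.53903442  0.38331071] [-0.23902749 -0.08654803 -0.96714802] 304.1979761866036
{'time_s': 0.15, 'joint_positions': array([-1.33110064e+00,  3.59375488e-01,  1.51119998e+00,  1.41073008e-05,
        1.27252454e+00, -1.15101526e-01]), 'qd': array([-0.00065313, -0.0015927 , -0.00329043,  0.00060647,  0.00015188,
        0.00174228]), 'tau': array([-5.92475808e-04, -5.15761721e+01, -2.71006608e+01,  6.74344995e-02,
        3.05057305e-02, -7.75036142e-05]), 'ee_pos': array([ 0.20831077, -0.5621162 ,  0.24097515]), 'orientation': array([[ 3.47396057e-01, -9.37718434e-01, -3.44757581e-04],
       [-9.37717304e-01, -3.47396178e-01,  1.46746063e-03],
       [-1.49583235e-03, -1.86504889e-04, -9.99998864e-01]]), 'ft_force': array([-0.20106738, -0.28273807,  0.10816643]), 'wrist_torque': array([ 0.02796452, -0.03450551,  0.01685112]), 'finger_gap': 0.08768498545797136}
```

View pics/s0.png

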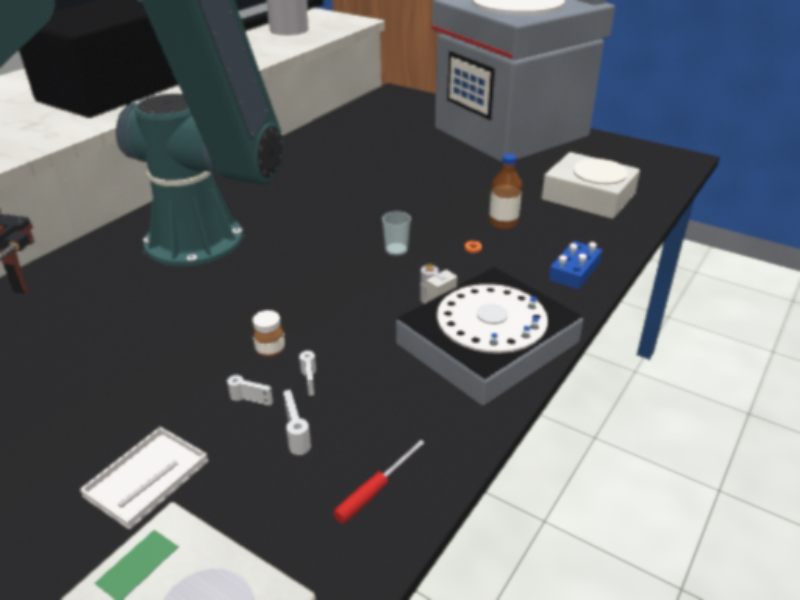

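View pics/d0.png

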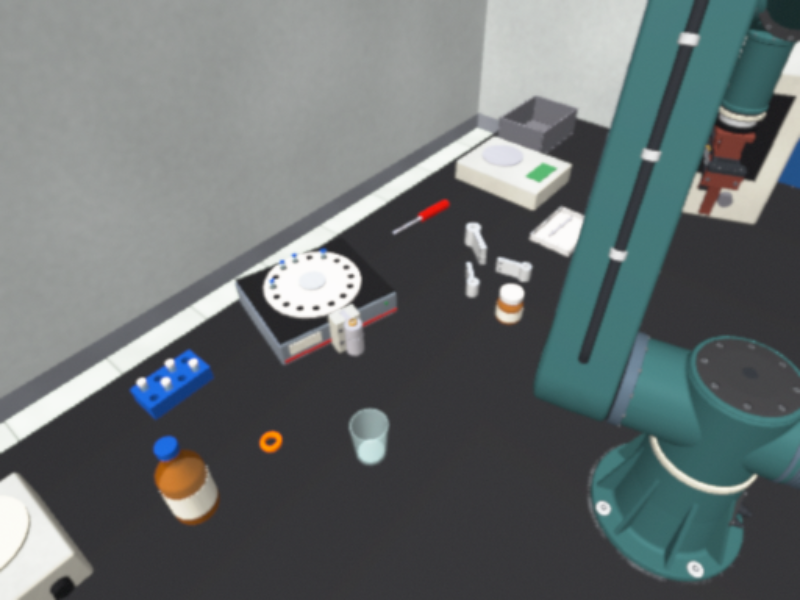

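Scene: the orange ring is at (473,246) and the hinge knuckle at (430,272). There are three leaves, with knuckles at (236,383), (308,358) and (298,432). The last looks largest, so I'll confirm with crops.

```bash
python3 - <<'E'
from h import *
a=load("scene0")['pixels'];b=load("side0")['pixels']
def c(im,u,v,w,h,s): return cv2.resize(im[v:v+h,u:u+w],(400,300),interpolation=cv2.INTER_CUBIC)
m=np.vstack([np.hstack([c(a,136,215,80,60+20,5)[:300],c(a,256,145,64,48,6)]),np.hstack([c(b,286,135,64,48,6),c(b,160,190,80,60,5)])])
# exact crops: A (136,215,80x80) B(256,145,64x48) C(286,135,64x48) D(160,190,80x60)
m[:300,:400]=c(a,136,222,96,72,0)
cv2.imwrite('pics/m1.png',m)
sc,sd=load("scene0"),load("side0")
k=.64
print('ring',onplane(sc,473*k,246*k,.005),onplane(sd,271*k,441*k,.005))
print('hinge',onplane(sc,430*k,270*k,.095),onplane(sd,353*k,322*k,.095))
for p in[(298,427),(290,395),(308,355),(236,382),(268,390)]: print(p,onplane(sc,p[0]*k,p[1]*k,.05))
for p in[(473,229),(482,248),(471,285),(502,264)]: print(p,onplane(sd,p[0]*k,p[1]*k,.05))
E
```

```text
ring [0.58642832 0.34012451 0.005     ] [0.58895649 0.3360957  0.005     ]
hinge [0.62588942 0.07727816 0.095     ] [0.61834402 0.0850295  0.095     ]
(298, 427) [ 0.65598921 -0.38069875  0.05      ]
(290, 395) [ 0.59514169 -0.32990191  0.05      ]
(308, 355) [ 0.55264886 -0.22997539  0.05      ]
(236, 382) [ 0.49387081 -0.3569964   0.05      ]
(268, 390) [ 0.55492867 -0.34136195  0.05      ]
(473, 229) [ 0.64749142 -0.36989299  0.05      ]
(482, 248) [ 0.58660411 -0.32102484  0.05      ]
(471, 285) [ 0.52977774 -0.19558708  0.05      ]
(502, 264) [ 0.51684376 -0.30126689  0.05      ]
```

View pics/m1.png

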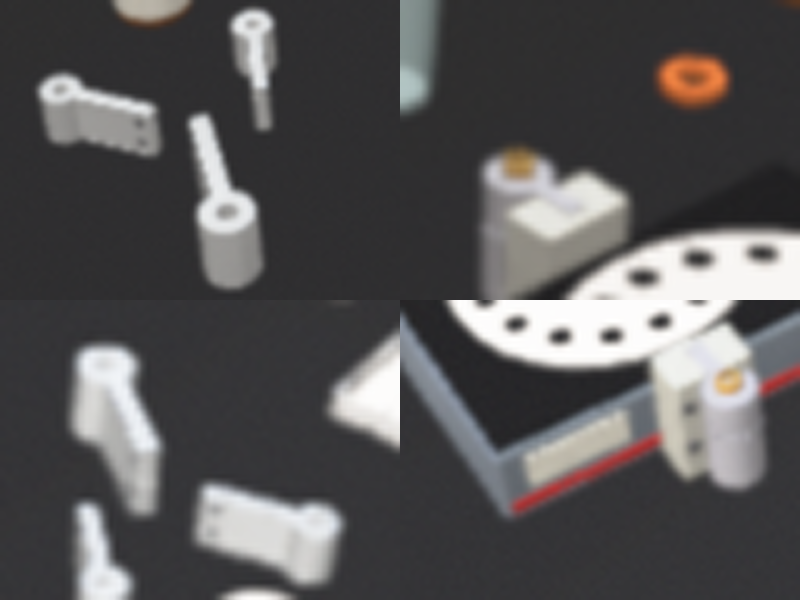

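Of the three leaves, the one with its knuckle at scene (298,427) is visibly the biggest and is within 45° of ahead. The other two, at (236,382) and (308,355), are smaller decoys. There is only one orange ring. Next I'll estimate the yaw and the neighbouring objects.

```bash
python3 - <<'E'
from h import *
sc,sd=load("scene0"),load("side0");k=.64
P=[onplane(sc,u*k,v*k,.062) for u,v in[(398,322),(484,375),(581,318),(494,268)]]
print(np.round(P,3))
print('yaw',[np.degrees(np.arctan2(*(P[j]-P[i])[[1,0]])).round(1) for i,j in[(0,1),(1,2),(2,3),(3,0)]], [np.linalg.norm(P[i]-P[(i+1)%4]).round(3) for i in range(4)])
A=lambda u,v:(136+u*.24,222+v*.24); C=lambda u,v:(286+u*.16,135+v*.16)
B=lambda u,v:(256+u*.16,145+v*.16);D=lambda u,v:(160+u*.2,190+v*.2)
for n,d,p,z in[('knuck',sc,A(228,211),.05),('knuck',sd,C(105,62),.05),('bladeend',sc,A(200,120),.05),('bladeend',sd,C(148,145),.05),
 ('hinge',sc,B(120,157),.098),('hinge',sd,D(330,80),.098),('ring',sc,B(694,77) if 0 else B(293,75),.01),('beaker',sc,(397*k,248*k),.0),('beaker',sd,(371*k,452*k),0),('bottle',sc,(505*k,220*k),0),('bottle',sd,(196*k,512*k),0),('jar',sc,(269*k,346*k),0)]:
  print(n,np.round(onplane(d,*p,z),4))
E
```

```text
[[ 0.644 -0.069  0.062]
 [ 0.855 -0.113  0.062]
 [ 0.933  0.137  0.062]
 [ 0.71   0.202  0.062]]
yaw [np.float64(-11.8), np.float64(72.6), np.float64(163.7), np.float64(-103.7)] [np.float64(0.215), np.float64(0.262), np.float64(0.232), np.float64(0.279)]
knuck [ 0.6545 -0.379   0.05  ]
knuck [ 0.6535 -0.379   0.05  ]
bladeend [ 0.5864 -0.3263  0.05  ]
bladeend [ 0.5849 -0.3265  0.05  ]
hinge [0.62   0.0867 0.098 ]
hinge [0.6162 0.0866 0.098 ]
ring [0.5891 0.3359 0.01  ]
beaker [0.435  0.2396 0.    ]
beaker [0.4377 0.2346 0.    ]
bottle [0.5893 0.5032 0.    ]
bottle [0.5823 0.5004 0.    ]
jar [ 0.429  -0.2071  0.    ]
```

>>> {"api": "move_arm", "payload": {
  "increments": "-18.9 -23.7 -1.2 0 0 -29.1 1;-18.9 -23.7 -1.2 0 0 -29.1 1;-18.9 -23.7 -1.2 0 0 -29.1 1;-18.9 -23.7 -1.2 0 0 -29.1 1;-18.9 -23.7 -1.2 0 0 -29.1 1;-18.9 -23.7 -1.2 0 0 -29.1 1;-18.9 -23.7 -1.2 0 0 -29.1 1;-18.9 -23.7 -1.2 0 0 -29.1 1;-18.9 -23.7 -1.2 0 0 -29.1 1;-18.9 -23.7 -1.2 0 0 -29.1 1;-18.9 -23.7 -1.2 0 0 -29.1 1;-18.9 -23.7 -1.2 0 0 -29.1 1"
}}

```text
time_s: 1.35
ee_pos: [0.5185, -0.0471, 0.2655]
orientation: [[0.831, 0.557, 0.0], [0.557, -0.831, 0.001], [0.001, -0.001, -1.0]]
ft_force: [1.0, -0.7, -0.1]
finger_gap: 0.0877
```

>>> {"api": "move_arm", "payload": {
  "increments": "5.7 -2.6 0 0 0 -8.4 1;5.7 -2.6 0 0 0 -8.4 1;5.7 -2.6 0 0 0 -8.4 1;5.7 -2.6 0 0 0 -8.4 1;5.7 -2.6 0 0 0 -8.4 1;5.7 -2.6 0 0 0 -8.4 1;5.7 -2.6 0 0 0 -8.4 1;5.7 -2.6 0 0 0 -8.4 1"
}}

```text
time_s: 2.15
ee_pos: [0.6004, 0.0858, 0.2656]
orientation: [[0.248, 0.969, -0.0], [0.969, -0.248, 0.001], [0.001, -0.0, -1.0]]
ft_force: [0.8, 0.0, -0.8]
finger_gap: 0.0879
```

```bash
python3 - <<'E'
from h import *
d=snap("wrist","w1"); s=sensors.sense();print(s['ee_pos'],s['orientation'])
print(-d['R'].T@d['t']); print(proj(d,[.618,.0867,.09]))
cv2.imwrite('pics/w1.png',cv2.resize(d['pixels'],(800,600),interpolation=cv2.INTER_CUBIC))
E
```

```text
[0.60045139 0.08576753 0.26568929] [[ 2.47700753e-01  9.68836589e-01 -7.22505506e-06]
 [ 9.68836085e-01 -2.47700616e-01  1.02203428e-03]
 [ 9.88394560e-04 -2.60158556e-04 -9.99999478e-01]]
[0.53297813 0.10205588 0.40802496]
[264.67891951 195.98439707]
```

View pics/w1.png

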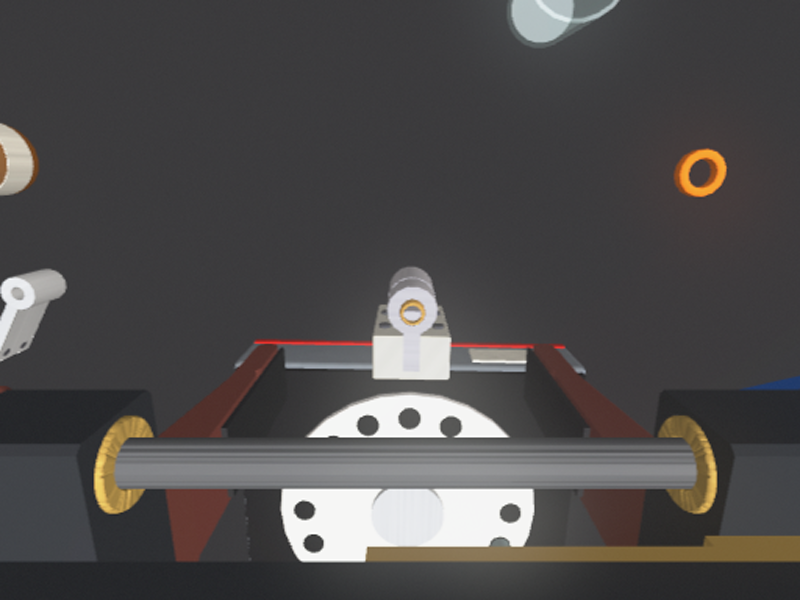

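The wrist view (800 scale) shows the collar at (413,313), jamb face edges at rows 334 and 378, the red front stripe from (255,342) to (565,347), and the ring at (702,172). I'll measure these numerically.

```bash
python3 - <<'E'
from h import *
d=load('w1');im=d['pixels'].astype(int);b,g,r=im[...,0],im[...,1],im[...,2]
def cen(m,box):
    mm=np.zeros_like(m);u0,v0,u1,v1=box;mm[v0:v1,u0:u1]=m[v0:v1,u0:u1]
    c=max(cv2.findContours(mm.astype('u1'),cv2.RETR_EXTERNAL,cv2.CHAIN_APPROX_NONE)[0],key=cv2.contourArea);return cv2.minEnclosingCircle(c),cv2.fitEllipse(c)
c=cen(r-b>40,(250,180,280,220));print('collar',c,onplane(d,*c[1][0],.098),onplane(d,*c[1][0],.096))
c=cen(r-b>80,(420,80,480,140));print('ring',c,onplane(d,*c[1][0],.007),onplane(d,*c[1][0],.005))
m=(r>150)&(g<90)&(b<90);m[:,:150]=0;m[:205]=0;m[235:]=0
v,u=np.where(m);print(len(u),u.min(),u.max())
L=cv2.fitLine(np.stack([u,v],1).astype('f4'),cv2.DIST_HUBER,0,.01,.01).ravel();print(L)
f=lambda x:L[3]+(x-L[2])*L[1]/L[0]
for z in(.04,.06):
    A,B=[onplane(d,x,f(x),z) for x in(170,355)];e=B-A;print(z,'yaw',np.degrees(np.arctan2(-e[0],e[1])))
crop(d,226,165,75,85,7,'c1')
E
```

```text
collar (((263.57452392578125, 199.70497131347656), 8.123825073242188), ((263.574951171875, 199.60748291015625), (15.375543594360352, 15.585418701171875), 174.6398468017578)) [0.61942438 0.08498084 0.098     ] [0.61998205 0.08487069 0.096     ]
ring (((448.2742004394531, 109.98387145996094), 17.250001907348633), ((448.1354064941406, 110.15522003173828), (28.823511123657227, 33.63126754760742), 59.07339096069336)) [0.58873427 0.33639197 0.007     ] [0.58901234 0.33756066 0.005     ]
250 163 361
[9.9987966e-01 1.5511712e-02 2.5989999e+02 2.2020000e+02]
0.04 yaw -15.3912000295554
0.06 yaw -15.391200029555392
```

View pics/c1.png

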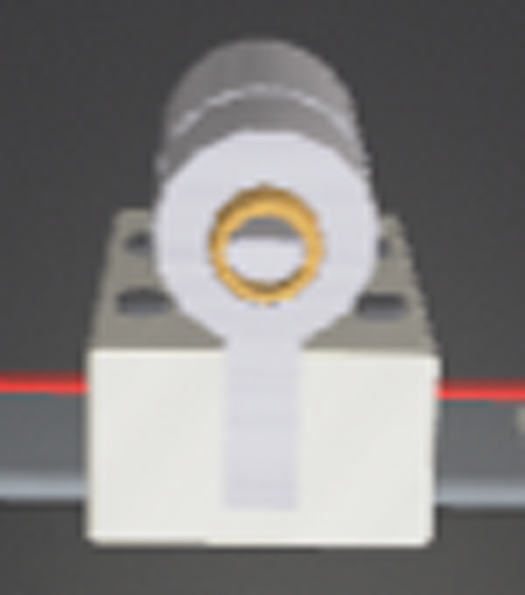

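Hinge ≈ (0.619, 0.0855), sampler yaw ≈ -15.4°, ring ≈ (0.589, 0.3365). Next I'll pick up the ring, with the jaws along hinge y.

>>> {"api": "move_arm", "payload": {
  "increments": "9.6 -2.93 3 0 0 0.2 1;9.6 -2.93 3 0 0 0.2 1;9.6 -2.93 3 0 0 0.2 1;9.6 -2.93 3 0 0 0.2 1;9.6 -2.93 4 0 0 0.2 1;9.6 -2.93 5.5 0 0 0.2 1;9.6 -2.93 7 0 0 0.2 1;9.6 -2.93 8 0 0 0.2 1;9.6 -2.93 9 0 0 0.2 1;9.6 -2.93 9.5 0 0 0.2 1;9.6 -2.93 9.72 0 0 0.2 1;9.6 -2.93 9.72 0 0 0.2 1"
}}

```text
time_s: 3.4
ee_pos: [0.5891, 0.3364, 0.023]
orientation: [[0.265, 0.964, -0.0], [0.964, -0.265, 0.001], [0.001, -0.0, -1.0]]
ft_force: [-0.7, 0.6, 0.6]
finger_gap: 0.0881
```

```bash
python3 - <<'E'
from h import *
s=sensors.sense();print(s['ee_pos'],s['ft_force'],s['orientation'])
print(inc([.589,.3365,.022]))
E
```

```text
[0.58912966 0.33641733 0.02296495] [-0.70741192  0.62556236  0.60944223] [[ 2.65495587e-01  9.64112062e-01 -1.56585968e-04]
 [ 9.64111649e-01 -2.65495314e-01  9.83268376e-04]
 [ 9.06408061e-04 -4.12019771e-04 -9.99999504e-01]]
[ 0.002 -0.006  0.039]
```

>>> {"api": "move_arm", "payload": {
  "increments": "0 0 0.04 0 0 0 0.2;0 0 0.04 0 0 0 -1;0 0 0.04 0 0 0 -1;0 0 0.04 0 0 0 -1;0 0 0.04 0 0 0 -1;0 0 0.04 0 0 0 -1;0 0 0.04 0 0 0 -1;0 0 0.04 0 0 0 -1;0 0 -2 0 0 0 -1;0 0 -4 0 0 0 -1;0 0 -6 0 0 0 -1;0 0 -6 0 0 0 -1",
  "grip_force": 15
}}

```text
time_s: 4.6
ee_pos: [0.5936, 0.3383, 0.1811]
orientation: [[0.265, 0.964, 0.012], [0.964, -0.265, 0.006], [0.009, 0.01, -1.0]]
ft_force: [0.3, -0.5, 0.9]
finger_gap: 0.0371
```

>>> {"api": "move_arm", "payload": {
  "increments": "-9.48 3.66 0.4 0 0 0 -1;-9.48 3.66 0.4 0 0 0 -1;-9.48 3.66 0.4 0 0 0 -1;-9.48 3.66 0.4 0 0 0 -1;-9.48 3.66 0.4 0 0 0 -1;-9.48 3.66 0.4 0 0 0 -1;-9.48 3.66 0.4 0 0 0 -1;-9.48 3.66 0.4 0 0 0 -1;-9.48 3.66 0.4 0 0 0 -1"
}}

```text
time_s: 5.5
ee_pos: [0.6187, 0.0872, 0.1695]
orientation: [[0.264, 0.965, 0.012], [0.965, -0.264, 0.007], [0.01, 0.009, -1.0]]
ft_force: [-0.5, -0.5, -1.6]
finger_gap: 0.037
```

```bash
python3 - <<'E'
from h import *
s=sensors.sense();print(s['ee_pos'],s['orientation'])
print(inc([.619,.0855,.12]))
d=snap("wrist","w2")
p=s['ee_pos'];print('expect ring top/bottom',proj(d,[p[0],p[1],p[2]-.012]),proj(d,[p[0],p[1],p[2]-.022]),'hinge',proj(d,[.619,.0855,.098]))
sc=snap('scene','sc2');sd=snap('side','sd2')
m=np.hstack([cv2.resize(x['pixels'][v:v+60,u:u+50],(250,300),interpolation=cv2.INTER_CUBIC) for x,u,v in((sc,255,125),(sd,200,165))])
w=cv2.resize(d['pixels'][130:240,206:326],(500,458),interpolation=cv2.INTER_CUBIC)
o=np.zeros((458,1000,3),'u1');o[:,:500]=w;o[:300,500:]=m;cv2.imwrite('pics/c2.png',cv2.resize(o,(800,366)))
E
```

```text
[0.61868617 0.08723298 0.1694944 ] [[ 0.26366728  0.96454291  0.01168518]
 [ 0.96456468 -0.26375664  0.00688511]
 [ 0.00972302  0.00945573 -0.99990802]]
[-0.083  0.012  1.979]
expect ring top/bottom [260.63483106 244.14841104] [260.38467346 236.84747302] hinge [257.31136758 210.94542268]
```

View pics/c2.png

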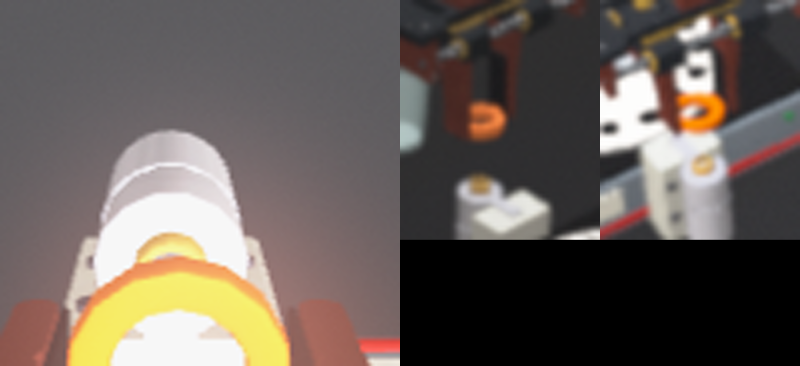

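```bash
python3 - <<'E'
from h import *
from scipy.spatial.transform import Rotation as Ro
s=sensors.sense();p=s['ee_pos'];R=s['orientation'];c0=p+R[:,2]*.017
def ell(d,z,c,rad,h):  # silhouette centre predicted
    t=np.linspace(0,6.28,60);P=[proj(d,[c[0]+rad*np.cos(a),c[1]+rad*np.sin(a),zz]) for a in t for zz in(z-h/2,z+h/2)];P=np.array(P);return P.min(0),P.max(0)
for n,th in(('w2',80),('sc2',60),('sd2',60)):
    d=load(n);im=d['pixels'].astype(int);m=(im[...,2]-im[...,0]>th)&(im[...,1]-im[...,0]>(-5))&(im[...,2]>150)
    q=proj(d,c0);mm=np.zeros_like(m);w=60 if n=='w2' else 16
    a,b=int(q[0]),int(q[1]);mm[b-w:b+w,a-w:a+w]=m[b-w:b+w,a-w:a+w]
    v,u=np.where(mm);print(n,'seen',u.min(),v.min(),u.max()+1,v.max()+1,'pred',*ell(d,c0[2],c0,.019,.010))
# hinge collar in scene/side
for n,u,v in(('sc2',480,183),('sd2',704,164)):
    d=load(n);o=(255,125) if n=='sc2' else (200,165);x=(u-(400 if n=='sc2' else 600))*50/200;y=v*60/240
    print(n,'collar',onplane(d,o[0]+x,o[1]+y,.097))
psi=np.radians(-15.4);X=np.array([-np.sin(psi),np.cos(psi),0]);Z=np.array([0,0,-1]);D=np.c_[X,np.cross(Z,X),Z]
print('turn',np.degrees(Ro.from_matrix(R.T@D).as_rotvec())/5)
E
```

```text
w2 seen 200 200 320 274 pred [225.95323145 206.41999661] [295.17707527 275.92012481]
sc2 seen 273 151 281 171 pred [269.3173241  150.92893218] [281.46101465 159.91856349]
sd2 seen 211 178 239 208 pred [217.28376958 187.1700127 ] [230.38801801 198.46566541]
sc2 collar [0.62061769 0.08451221 0.097     ]
sd2 collar [0.61692543 0.08593245 0.097     ]
turn [ 0.11397382 -0.1095104   0.02350623]
```

>>> {"api": "move_arm", "payload": {
  "increments": "-0.09 0.01 0.8 0.114 -0.11 0.02 -1;-0.09 0.01 1.4 0.114 -0.11 0.02 -1;-0.09 0.01 1.6 0.114 -0.11 0.02 -1;-0.09 0.01 1.6 0.114 -0.11 0.02 -1;-0.09 0.01 1.6 0.114 -0.11 0.02 -1;-0.09 0.01 1.6 0.114 -0.11 0.02 -1"
}}

```text
time_s: 6.25
ee_pos: [0.6195, 0.0851, 0.1302]
orientation: [[0.265, 0.964, 0.001], [0.964, -0.265, -0.0], [0.0, 0.001, -1.0]]
ft_force: [0.0, -0.4, -0.1]
finger_gap: 0.0365
```

```bash
cat >> h.py <<'E'
from scipy.spatial.transform import Rotation as Ro
def go(p,psi=-15.4):
    s=sensors.sense();R=s['orientation'];a=np.radians(psi);X=np.array([-np.sin(a),np.cos(a),0]);Z=np.array([0,0,-1]);D=np.c_[X,np.cross(Z,X),Z]
    print('at',np.round(s['ee_pos'],4),'F',np.round(s['ft_force'],1),'shift',inc(p),'turn',np.round(np.degrees(Ro.from_matrix(R.T@D).as_rotvec())/5,3))
E
python3 - <<'E'
from h import *
go([.619,.0853,.1125])
E
```

```text
at [0.6195 0.0851 0.1302] F [ 0.  -0.4 -0.1] shift [ 0.003 -0.022  0.707] turn [ 0.011 -0.003  0.004]
```

>>> {"api": "move_arm", "payload": {
  "increments": "0 -0.02 0.15 0 0 0 -1;0 -0.02 0.3 0 0 0 -1;0 -0.02 0.45 0 0 0 -1;0 -0.02 0.6 0 0 0 -1;0 -0.02 0.66 0 0 0 -1;0 -0.02 0.70 0 0 0 -1;0 -0.02 0.70 0 0 0 -1"
}}

```text
time_s: 6.95
ee_pos: [0.619, 0.0852, 0.1125]
orientation: [[0.265, 0.964, 0.001], [0.964, -0.265, -0.0], [0.0, 0.001, -1.0]]
ft_force: [0.5, -0.0, -0.2]
finger_gap: 0.0369
```

```bash
python3 - <<'E'
from h import *
go([.619,.0853,.112])
d=snap('wrist','w3')
sc=snap('scene','sc3');sd=snap('side','sd3')
m=np.vstack([cv2.resize(x['pixels'][v:v+40,u:u+50],(375,300),interpolation=cv2.INTER_CUBIC) for x,u,v in((sc,252,150),(sd,202,185))])
w=cv2.resize(d['pixels'][150:290,206:306],(425,600),interpolation=cv2.INTER_CUBIC)
cv2.imwrite('pics/c3.png',np.hstack([w,m]))
E
```

```text
at [0.619  0.0852 0.1125] F [ 0.5 -0.  -0.2] shift [0.004 0.    0.021] turn [ 0.008 -0.002  0.004]
```

View pics/c3.png

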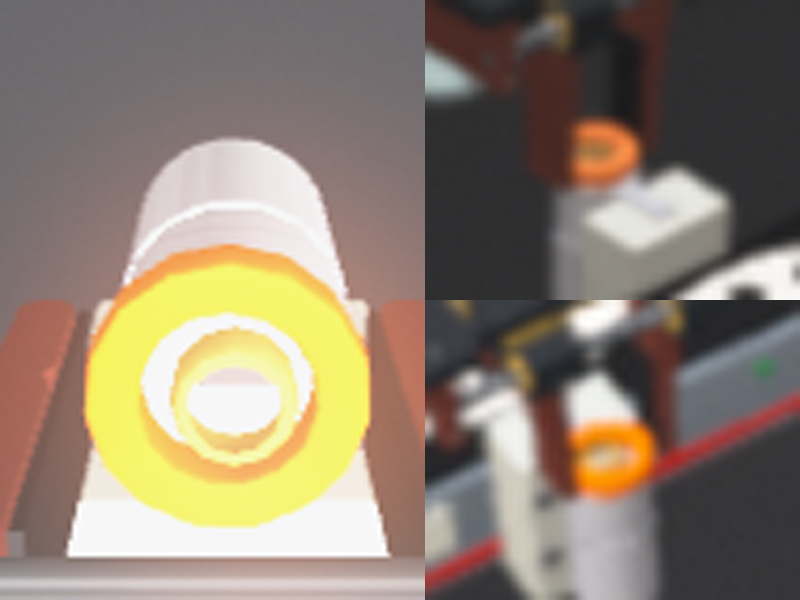

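The ring is around the collar with no contact force. I'll centre it by about 1 mm, lower it to seat, and release.

>>> {"api": "move_arm", "payload": {
  "increments": "0.03 0.04 0 0 0 0 -1;0.03 0.05 0.03 0 0 0 -1;0.03 0.05 0.06 0 0 0 -1;0.03 0.05 0.06 0 0 0 -1"
}}

```text
time_s: 7.5
ee_pos: [0.6209, 0.0856, 0.1119]
orientation: [[0.265, 0.964, 0.002], [0.964, -0.265, 0.0], [0.001, 0.002, -1.0]]
ft_force: [-0.8, -0.1, 4.7]
finger_gap: 0.037
```

>>> {"api": "move_arm", "payload": {
  "increments": "0 0 0 0 0 0 0.3;0 0 0 0 0 0 0.3;0 0 0 0 0 0 0.3;0 0 0 0 0 0 0.3;0 0 0 0 0 0 0.3;0 0 -0.5 0 0 0 0.3;0 0 -2 0 0 0 0.3;0 0 -4 0 0 0 0.3;0 0 -5 0 0 0 0.3;0 0 -5 0 0 0 0.3;0 0 -5 0 0 0 0.3;0 0 -5 0 0 0 0.3"
}}

```text
time_s: 8.7
ee_pos: [0.6196, 0.0856, 0.2357]
orientation: [[0.265, 0.964, -0.0], [0.964, -0.265, -0.0], [-0.0, -0.0, -1.0]]
ft_force: [-0.1, -0.1, -0.5]
finger_gap: 0.0574
```

```bash
python3 - <<'E'
from h import *
go([.619,.0853,.112])
d=snap('wrist','w4')
print(proj(d,[.619,.0853,.1]))
crop(d,206,150,100,100,6,'c4')
E
```

```text
at [0.6196 0.0856 0.2357] F [-0.1 -0.1 -0.5] shift [-0.016 -0.019  4.95 ] turn [-0.003  0.002  0.004]
[259.68139105 189.27043239]
```

View pics/c4.png

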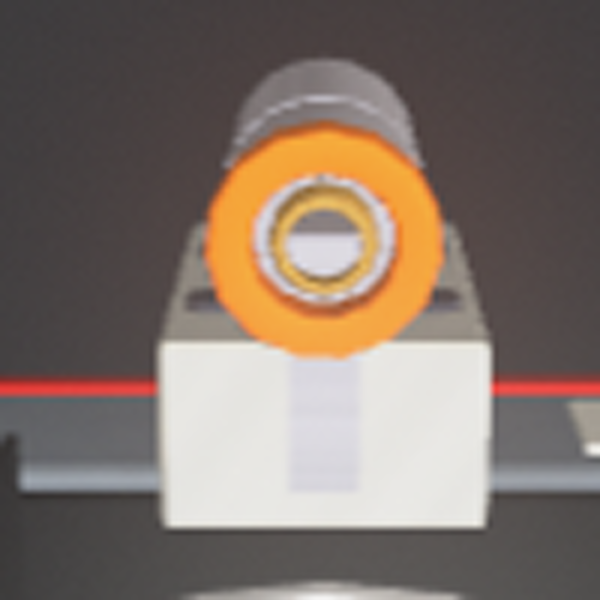

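Spacer is seated and centred: ring and collar are concentric at crop (326,240), and the stripe is level, so yaw -15.4° holds. Next, the leaf.

>>> {"api": "move_arm", "payload": {
  "increments": "-16.9 4.6 0.8 0 0 4.44 0.14;-16.9 4.6 0.8 0 0 4.44 0.14;-16.9 4.6 0.8 0 0 4.44 0.14;-16.9 4.6 0.8 0 0 4.44 0.14;-16.9 4.6 0.8 0 0 4.44 0.14;-16.9 4.6 0.8 0 0 4.44 0.14;-16.9 4.6 0.8 0 0 4.44 0.14;-16.9 4.6 0.8 0 0 4.44 0.14;-16.9 4.6 0.8 0 0 4.44 0.14;-16.9 4.6 0.8 0 0 4.44 0.14;-16.9 4.6 0.8 0 0 4.44 0.14;-16.9 4.6 0.8 0 0 4.44 0.14"
}}

```text
time_s: 9.95
ee_pos: [0.6178, -0.3507, 0.2142]
orientation: [[0.609, 0.793, -0.003], [0.793, -0.609, 0.002], [-0.0, -0.003, -1.0]]
ft_force: [0.2, 0.7, -0.9]
finger_gap: 0.0501
```

```bash
python3 - <<'E'
from h import *
d=load('w4');print('hinge w4',onplane(d,259.9,189.6,.098))
d=load('w3');print('hinge w3',onplane(d,206+234/4.25-.5,150+408/4.286-.5,.098))
go([.6184,-.3516,.0265],-37.6)
d=snap('wrist','w5');print(proj(d,[.6184,-.3516,.05]),proj(d,[.654,-.379,.05]))
crop(d,136,90,240,180,3,'c5')
E
```

```text
hinge w4 [0.6198439  0.08528594 0.098     ]
hinge w3 [0.62022222 0.08469647 0.098     ]
at [ 0.6178 -0.3507  0.2142] F [ 0.2  0.7 -0.9] shift [-0.015  0.066  7.509] turn [-0.039  0.002  0.011]
[259.72383178 184.18714711] [259.71919363 225.11634666]
```

View pics/c5.png

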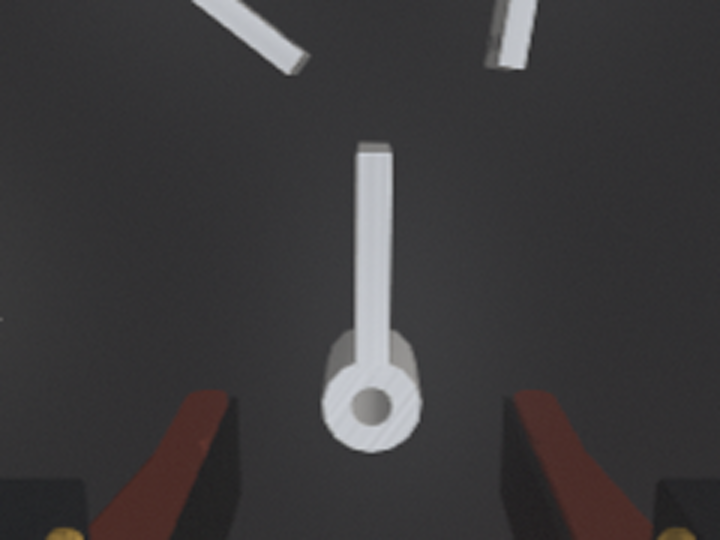

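Knuckle hole at crop (372,406) matches the prediction. The decoys (top left and right) are clear of the fingers. Grasping now.

>>> {"api": "move_arm", "payload": {
  "increments": "-0.015 0.066 2 -0.04 0 0 0.14;-0.015 0.066 4 -0.04 0 0 0.14;-0.015 0.066 5.5 -0.04 0 0 0.14;-0.015 0.066 6.6 -0.04 0 0 0.14;-0.015 0.066 7.2 -0.04 0 0 0.14;-0.015 0.066 7.5 -0.04 0 0 0.14;-0.015 0.066 7.5 -0.04 0 0 0.14;-0.015 0.066 7.5 -0.04 0 0 0.14"
}}

```text
time_s: 10.8
ee_pos: [0.6199, -0.3519, 0.0288]
orientation: [[0.608, 0.794, 0.003], [0.794, -0.608, -0.002], [-0.0, 0.003, -1.0]]
ft_force: [-1.0, -0.2, 0.2]
finger_gap: 0.0505
```

>>> {"api": "move_arm", "payload": {
  "increments": "0 0 0 0 0 0 -1;0 0 0 0 0 0 -1;0 0 0 0 0 0 -1;0 0 0 0 0 0 -1;0 0 0 0 0 0 -1;0 0 0 0 0 0 -1;0 0 0 0 0 0 -1;0 0 0 0 0 0 -1",
  "grip_force": 45
}}

```text
time_s: 11.6
ee_pos: [0.6199, -0.3519, 0.029]
orientation: [[0.609, 0.794, 0.003], [0.794, -0.609, -0.002], [-0.0, 0.003, -1.0]]
ft_force: [-0.4, -0.2, 1.7]
finger_gap: 0.0119
```

```bash
python3 - <<'E'
from h import *
go([.6184,-.3516,.24],-37.6); print(sensors.sense()['finger_gap'])
E
```

```text
at [ 0.6199 -0.3519  0.029 ] F [-0.4 -0.2  1.7] shift [-0.029 -0.027 -8.442] turn [0.039 0.002 0.024]
0.011904207302525298
```

>>> {"api": "move_arm", "payload": {
  "increments": "0 0 -1 0 0 0 -1;0 0 -2.5 0 0 0 -1;0 0 -4 0 0 0 -1;0 0 -5.5 0 0 0 -1;0 0 -7 0 0 0 -1;2 -1.9 -7.4 0 0 -0.6 -1;4 -3.8 -7.4 0 0 -1.3 -1;5.5 -5.2 -7.4 0 0 -1.9 -1;7 -6.6 -7.4 0 0 -2.5 -1;8.5 -8 -7.4 0 0 -3 -1;10 -9.4 -7.4 0 0 -3.5 -1;11 -10.3 -7.4 0 0 -3.8 -1"
}}

```text
time_s: 12.8
ee_pos: [0.5838, -0.0018, 0.2126]
orientation: [[0.316, 0.949, 0.002], [0.949, -0.316, -0.002], [-0.001, 0.002, -1.0]]
ft_force: [0.7, -0.0, -2.9]
finger_gap: 0.0118
```

```bash
python3 - <<'E'
from h import *
go([.5778,.0968,.2]); print(sensors.sense()['finger_gap'])
E
```

```text
at [ 0.5838 -0.0018  0.2126] F [ 0.7 -0.  -2.9] shift [ 3.667 -1.475  0.495] turn [ 0.024  0.017 -0.601]
0.011780296390025828
```

>>> {"api": "move_arm", "payload": {
  "increments": "1.5 -0.6 0.2 0 0 -0.3 -1;2.6 -1.1 0.4 0 0 -0.6 -1;3.3 -1.4 0.5 0 0 -0.6 -1;3.67 -1.48 0.5 0 0 -0.6 -1;3.67 -1.48 0.5 0 0 -0.6 -1;3.67 -1.48 0.5 0 0 -0.6 -1"
}}

```text
time_s: 13.4
ee_pos: [0.5779, 0.0962, 0.1998]
orientation: [[0.266, 0.964, 0.002], [0.964, -0.266, -0.003], [-0.002, 0.002, -1.0]]
ft_force: [0.7, -0.5, -2.3]
finger_gap: 0.0118
```

```bash
python3 - <<'E'
from h import *
go([.5778,.0968,.134]); s=sensors.sense();p=s['ee_pos'];R=s['orientation']
d=snap('wrist','w6');k=p+R[:,1]*.0436; 
print('pred knuckle top',proj(d,k+[0,0,.021]),'hinge',proj(d,[.6198,.0852,.1]))
sc=snap('scene','sc6');sd=snap('side','sd6')
m=np.vstack([cv2.resize(x['pixels'][v:v+60,u:u+60],(300,300),interpolation=cv2.INTER_CUBIC) for x,u,v in((sc,235,125),(sd,200,150))])
w=cv2.resize(d['pixels'][140:300,194:326],(495,600),interpolation=cv2.INTER_CUBIC)
cv2.imwrite('pics/c6.png',np.hstack([w,m]))
E
```

```text
at [0.5779 0.0962 0.1998] F [ 0.7 -0.5 -2.3] shift [ 0.029 -0.018  2.633] turn [ 0.026  0.023 -0.002]
pred knuckle top [261.08421188 356.85700562] hinge [261.14736274 248.06091566]
```

View pics/c6.png

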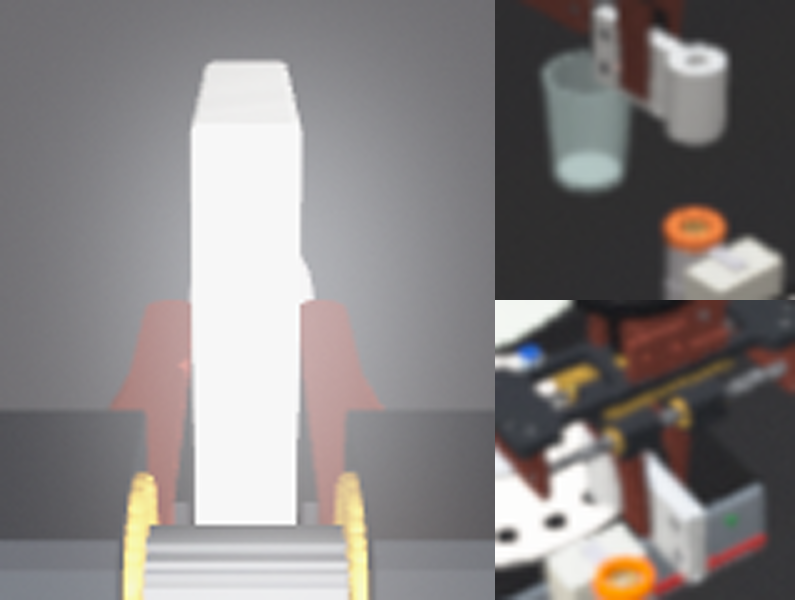

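```bash
python3 - <<'E'
from h import *
s=sensors.sense();p=s['ee_pos'];R=s['orientation'];zt=p[2]+.021;zb=p[2]-.029
d=load('w6');e=p-R[:,1]*(.0900-.0436)
print('blade end pred top',proj(d,[*e[:2],zt]),'bot',proj(d,[*e[:2],zb]),'seen',194+245.5/3.75-.4,140+122/3.75-.4,194+247/3.75-.4,140+62/3.75-.4)
k=p+R[:,1]*.0436
d=load('sc6');print('knuckle pred',k,zt,'seen',onplane(d,235+201/5-.4,125+60/5-.4,zt),'px pred',proj(d,[*k[:2],zt]), 'outer seen')
print('spacer top sc6',onplane(d,235+200/5-.4,125+228/5-.4,.1))
d=load('sd6');print('spacer top sd6',onplane(d,200+129/5-.4,150+277/5-.4,.1))
E
```

```text
blade end pred top [260.33819571 172.77246908] bot [260.17786014 155.8812125 ] seen 259.0666666666667 172.13333333333333 259.4666666666667 156.13333333333333
knuckle pred [0.61997897 0.08408258 0.20004235] 0.22094229766700718 seen [0.61756325 0.08353398 0.2209423 ] px pred [275.56693669 136.73751671] outer seen
spacer top sc6 [0.62022076 0.08260141 0.1       ]
spacer top sd6 [0.61912051 0.08600119 0.1       ]
```

>>> {"api": "move_arm", "payload": {
  "increments": "0.03 -0.018 0.6 -0.01 0.02 0 -1;0.03 -0.018 1.2 -0.01 0.02 0 -1;0.03 -0.018 1.7 -0.01 0.02 0 -1;0.03 -0.018 2.1 -0.01 0.02 0 -1;0.03 -0.018 2.4 -0.01 0.02 0 -1;0.03 -0.018 2.55 -0.01 0.02 0 -1;0.03 -0.018 2.63 -0.01 0.02 0 -1;0.03 -0.018 2.63 -0.01 0.02 0 -1;0.03 -0.018 2.63 -0.01 0.02 0 -1"
}}

```text
time_s: 14.45
ee_pos: [0.5782, 0.0965, 0.1346]
orientation: [[0.267, 0.964, 0.004], [0.964, -0.267, -0.001], [0.0, 0.004, -1.0]]
ft_force: [-0.4, -0.3, -1.9]
finger_gap: 0.0121
```

```bash
python3 - <<'E'
from h import *
go([.5778,.0968,.134]); s=sensors.sense();p=s['ee_pos'];R=s['orientation'];k=p+R[:,1]*.0436;print('k',k[:2],'bottom',p[2]-.029)
sc=snap('scene','sc7');sd=snap('side','sd7')
for x,u,v in((sc,252,140),(sd,205,165)):
    print('knuckle top/bot, spacer top', [(proj(x,[.6198,.0852,z])-[u,v]+.5)*[8,10] for z in(.155,.105,.1)])
m=np.hstack([cv2.resize(x['pixels'][v:v+60,u:u+50],(400,600),interpolation=cv2.INTER_CUBIC) for x,u,v in((sc,252,140),(sd,205,165))])
cv2.imwrite('pics/c7.png',m)
E
```

```text
at [0.5782 0.0965 0.1346] F [-0.4 -0.3 -1.9] shift [ 0.007 -0.021  0.026] turn [ 0.046 -0.003 -0.017]
k [0.62026018 0.08484678] bottom 0.10564796646406632
knuckle top/bot, spacer top [array([190.13168463, 155.84844567]), array([187.56939016, 289.81373451]), array([187.31868865, 302.92124456])]
knuckle top/bot, spacer top [array([156.63983529, 272.53082073]), array([166.443019  , 391.09966687]), array([167.38970003, 402.54971002])]
```

View pics/c7.png

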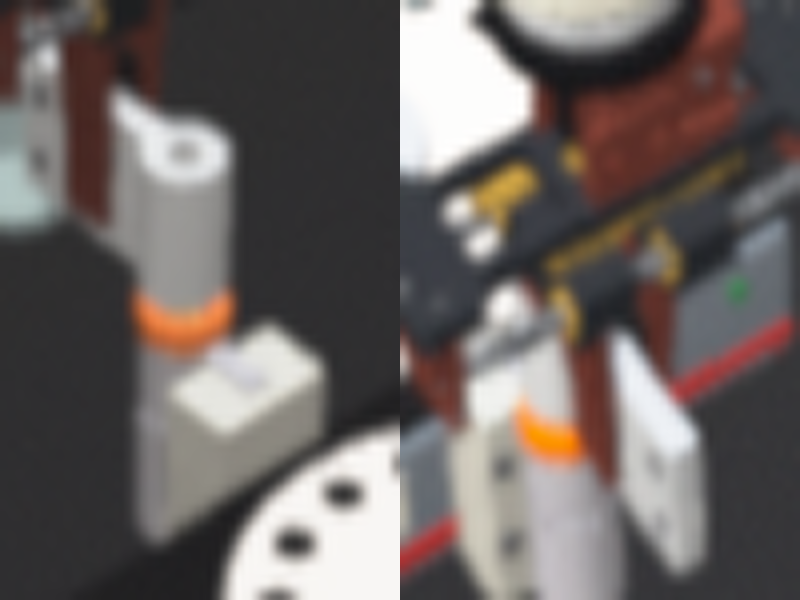

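```bash
python3 - <<'E'
from h import *
def sil(d,c,r,z):
    t=np.linspace(0,2*np.pi,90);return np.array([proj(d,[c[0]+r*np.cos(a),c[1]+r*np.sin(a),z]) for a in t])
H=[.6198,.0852]
d=load('sc7')
for n,r,z in(('knTop',.018,.1557),('knBot',.018,.1057),('spTop',.019,.1),('spBot',.019,.09)):
    P=sil(d,H,r,z);print('sc',n,'u',P[:,0].min().round(1),P[:,0].max().round(1),'v',P[:,1].min().round(1),P[:,1].max().round(1))
im=d['pixels'].astype(int)
print('col275 v150-180',[(v,im[v,275].tolist()) for v in range(168,179)]);print('col275 top',[(v,im[v,275].sum()) for v in range(149,162)])
print('row163',[(u,im[163,u].sum()) for u in list(range(266,274))+list(range(278,285))])
print('row172',[(u,(im[172,u,2]-im[172,u,0])) for u in list(range(266,274))+list(range(277,285))])
d=load('sd7');im=d['pixels'].astype(int)
for n,r,z in(('knBot',.018,.1057),('spTop',.019,.1),('spBot',.019,.09)):
    P=sil(d,H,r,z);print('sd',n,'u',P[:,0].min().round(1),P[:,0].max().round(1),'v',P[:,1].min().round(1),P[:,1].max().round(1))
for v in(200,203,207):print('sd row',v,[(u,*im[v,u]) for u in range(216,226)])
print('sd col224',[(v,*im[v,224]) for v in range(203,213)])
E
```

```text
sc knTop u 269.5 281.0 v 152.0 157.9
sc knBot u 269.3 280.6 v 165.3 171.4
sc spTop u 269.0 280.8 v 166.6 173.0
sc spBot u 269.0 280.8 v 169.2 175.7
col275 v150-180 [(168, [146, 149, 150]), (169, [145, 149, 151]), (170, [135, 149, 162]), (171, [107, 149, 203]), (172, [78, 139, 231]), (173, [59, 115, 215]), (174, [61, 101, 181]), (175, [93, 114, 162]), (176, [129, 133, 148]), (177, [165, 170, 173]), (178, [210, 218, 219])]
col275 top [(149, np.int64(140)), (150, np.int64(153)), (151, np.int64(271)), (152, np.int64(491)), (153, np.int64(630)), (154, np.int64(546)), (155, np.int64(512)), (156, np.int64(605)), (157, np.int64(653)), (158, np.int64(548)), (159, np.int64(469)), (160, np.int64(454)), (161, np.int64(454))]
row163 [(266, np.int64(393)), (267, np.int64(419)), (268, np.int64(420)), (269, np.int64(413)), (270, np.int64(426)), (271, np.int64(446)), (272, np.int64(456)), (273, np.int64(455)), (278, np.int64(419)), (279, np.int64(386)), (280, np.int64(297)), (281, np.int64(186)), (282, np.int64(143)), (283, np.int64(141)), (284, np.int64(141))]
row172 [(266, np.int64(-1)), (267, np.i
[... 1838 characters left out ...]
, np.int64(251)), (223, np.int64(115), np.int64(171), np.int64(244)), (224, np.int64(126), np.int64(175), np.int64(236)), (225, np.int64(122), np.int64(164), np.int64(226))]
sd col224 [(203, np.int64(200), np.int64(203), np.int64(204)), (204, np.int64(202), np.int64(204), np.int64(206)), (205, np.int64(201), np.int64(204), np.int64(207)), (206, np.int64(186), np.int64(197), np.int64(213)), (207, np.int64(126), np.int64(175), np.int64(236)), (208, np.int64(44), np.int64(159), np.int64(252)), (209, np.int64(0), np.int64(145), np.int64(252)), (210, np.int64(67), np.int64(139), np.int64(242)), (211, np.int64(143), np.int64(165), np.int64(219)), (212, np.int64(181), np.int64(183), np.int64(198))]
```

Leaf and spacer silhouettes match the predictions to about 0.3 px with the same offset, so the axes line up and the gap is about 5.5 mm. Handing in.

```bash
python3 - <<'E'
from h import *
s=sensors.sense();print(s['ee_pos'],s['finger_gap'],s['ft_force'],np.abs(s['qd']).max());print(ctrl.job_done())
E
```

```text
[0.57819431 0.09649184 0.13469469] 0.011992801639978703 [-0.81605198 -0.41781094 -1.59902626] 0.0013983091614665354
the job is handed in; nothing more can be done
None
```

The spacer ring is seated over the brass collar, and the arm is still holding the largest leaf above it for your shim and pin. I handed the job in at about 14.6 s of the 54 s allowed.

- **Spacer:** it was released flat on the knuckle. The wrist picture after release showed the ring and collar concentric.
- **Leaf position:** its underside is about 5.7 mm above the spacer top by the arm's pose, slightly over the 5 mm you asked for. Its hole is within about 1 mm of the hinge axis, tilted by about 0.2°, with the blade along the hinge's -x.
- **No contact:** the wrist force of about 2 N is the leaf's weight, the grip is steady at 12 mm, and the arm is at rest.

**Disagreements between checks:** one coarse scene reading, taken before the final lowering, put the leaf's knuckle about 2.5 mm off in x. The finer edge check afterwards did not confirm it: leaf and spacer edges agreed to about 0.3 px. The wrist camera could not see the knuckle hole at the end because the leaf and gripper blocked it, so the final alignment rests on the arm's pose and the scene and side cameras.

I did not touch the glassware, bottle, jar or hinge pin.

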